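# Refit a tool hanger in the bench rail

## Robot

A 6-joint arm with a two-finger parallel gripper is mounted at the origin on a cart in front of the work surface, level with it; the furniture and walls round the work are solid. World frame = base frame: x ahead of the robot, y to its left, z up, the work surface at z = 0. Lengths are in mm, angles in rad, forces in N, time in s.
With the tool pointing down it reaches from about 400 to 825 mm from the base axis. Payload 7 kg.
Tool frame: the origin (TCP) lies midway between the tips of the shut fingers; the grasp point (between the pads) lies r.tcp_to_grasp behind it (r.tcp_to_grasp is the distance from the TCP to the grasp point, in mm); z points along the fingers, y is the line along which they close (so a half turn about z gives the same grasp; the last joint's range is limited). The gripper opens to 85 mm and grips with 20 to 120 N. Pads are 22 mm wide; open, the fingers measure 114 mm over their backs; the gripper's body (76 mm by 85 mm) begins 54 mm behind the grasp point. The pads swing forward as they close: fully open they stand 13 mm farther back than shut.
Start: joints at [-0.825, 0.359, 0.012, 0, -1.224, -0.288], TCP at [298.305, -605.483, 231.302] pointing down, gripper open.
Joint ranges: [-3.07, 3.07], [-1.43, 2.12], [-1.02, 1.25], [-3.03, 1.67], [-3.05, -0], [-3.03, 3.03]. Speed limits (rad/s): [2.39, 2.39, 3.01, 3.14, 3.14, 3.14].

## Interface

Orientations are given as a rotation vector (axis times angle).
In Python, from rig import r, cams, status gives the robot as it stands (r), with the cameras (cams) and the readings (status).
- The arm moves only by the shell command python3 steer.py 'ROWS' [OPENING]. ROWS is a JSON list of rows, 1 to 20 of them, each written [[dx, dy, dz], [rx, ry, rz]]: dx, dy, dz in mm, then a rotation vector rx, ry, rz in rad; each row is the pose to reach, as a shift and turn from the pose commanded when the command began, along the tool's axes at that moment; what a row does not reach only later rows make up. A row lasts 1/12 s, in which the tool goes at most 41.7 mm and 0.125 rad, less where a joint would pass 70% of its speed; a pose out of reach is approached as far as the arm can. OPENING is the opening from 0.0 (shut) to 1.0 (fully open), set as the command begins (- or left out keeps the last). The fingers move at their own pace and stop on an object; the grip force is fixed at half the most. Time passes only in rows, so rows that do not move let the fingers close. It prints the time, the measured TCP pose, the force, the opening and the grip force at its end. Input that does not fit is refused with a message, and nothing moves.
- status.observe(): the state, without advancing time (a new reading comes with each control period).
- cams.capture(name): name is "scene" or "top" or "wrist"; returns a dict with "pixels" (420x560x3 uint8, red, green, blue), "fx", "fy", "cx", "cy" (pixels), "R" (3x3) and "t" (3): a world point X has camera coordinates R X + t. Camera axes: x right, y down, z forward; pixel columns grow to the right and rows downward; lengths in mm; the calibration is good to about 2 mm. A picture is of the moment at which its call begins. There is no depth.
- r.job_done(): hands the job in; it is judged then, once.
The state is a dict: "time": time; "joint_pos": joint angles; "qvel": joint speeds; "tau": joint torques, N m; "ee_pos": TCP position; "tool_rot": TCP orientation; "contact_force": force on the tool from outside, world axes, zero at the start; "torque": the same for the moment, N m; "opening": opening from 0.0 (shut) to 1.0 (fully open); "grip_force": force on a finger pad.
Only numpy, scipy, OpenCV 4.12 (cv2) and the standard library are available. Lean on these libraries where they do the work, as an engineer would, in place of code of your own. Each camera call takes 0.05 s, during which the arm holds its last target. There are 200 camera calls.

## Task

Put the J-shaped tool hanger back in the bench's tool rail: enter its carriage at the rail's open end, sloped nose first, slide it along until you feel the sprung stop (clamped anywhere along the rail), and push gently against the spring until the catch drops behind the carriage, without driving the buffer to the end of its travel. Then let go so that the hanger stays held there, and leave the tin, the magnet and the spanner where they are.

Things in the scene. Friction and masses are not known exactly. Their poses are not given: they have to be found in the camera images.
- hanger: Dark flat-bar J hanger, 112 (x) x 60 (y) x 150 mm high, 0.2 to 0.5 kg, standing on its foot. Origin: foot's underside, below the neck; z up. Foot x -66..44, y +-25, 6 thick. Neck: plate 6 thick (x), 44 wide, z 6..95, carrying the carriage. Short lip with rolled edge at x +40, top z 48. Balanced about the neck (within 3 mm), so it hangs level; it fits the rail with axes parallel to the rail's
- hanger_grip (a point): Centre of the hanger's grip (hanger frame -58, 0, 130 mm; same axes): black block 20 (x) x 30 (y) x 40 mm high on an upright bar 8 x 30 mm. Take it from above across its 30 mm (y), which is also the direction of travel
- carriage (a point): Middle of the carriage's underside (hanger frame 0, 0, 95 mm; same axes). Carriage: grey low-friction plastic, 24 wide (x), 60 long (y +-30), 14 high. Its +y end is a sloped nose (top falls from 14 to 4 mm over the last 18 mm), its -y end is square. In the rail it rests on the lips, so the foot is 45 mm over the bench, grip on the rail's -x side
- rail: Fixed level slotted aluminium rail, 300 long (y), 36 wide (x), z 135..163 mm. Origin: on the bench below its middle; z up. Open end (mouth) at y -150, closed at +150. Inside 28 wide; lips' top z 140, roof z 158; slot below 11 wide. Two columns stand at x 70..106 (y -85, +105), base plate 8 mm high from x 55; the -x side and below are free. A stop unit is clamped on it (see buffer)
- rail_mouth (a point): Centre of the rail's open end, on the top surface of the bottom lips (rail frame 0, -150, 140 mm); axes as the rail, +y leads into the rail
- buffer (a joint): Sprung buffer in the rail, 0 free to 0.030 m fully pressed, 500 N/m (4 N at 0.008, 12 N at 0.024); its free face is 55 mm beyond the catch, so it reads 0.007 to 0.008 with the carriage just past the catch. It belongs to the stop unit: dark saddle 110 long over the rail, firm under 100 N, clamped with its catch anywhere from rail y -40 to +20 mm (place not reported)
- catch (a joint): Height of the stop unit's catch, a 6 mm sprung pin through the rail's roof: 0 down, about 0.008 while the carriage is under it, at most 0.013 m (its black knob then tops out at z 207 mm). The nose lifts it (2 to 5 N along the rail); past the square end it drops to 0 and holds the carriage against the buffer
- tip_tin: Bystander: round metal tin, 65 mm across, 31 mm high; origin under its centre
- weld_magnet: Bystander: flat triangular welding magnet, 70 x 90 x 16 mm; origin under its middle
- spanner: Bystander: open-ended spanner, 204 mm long, 10 mm high, lying flat; origin under its middle

How it is judged (in metres and radians):
At the end, for the whole second after the job is handed in: Hanger released and at rest in the rail: carriage within 4 mm of its centre line, -3 to 6 mm from the lips in height, over 120 mm in from the mouth, tilt under 0.2 rad; catch down behind it (under 0.003 m), buffer still pressed (over 0.005 m) (value of joint buffer above 0.005 m and value of joint catch below 0.003 m and x of carriage in the frame of rail_mouth between -0.004 and 0.004 m and z of carriage in the frame of rail_mouth between -0.003 and 0.006 m and y of carriage in the frame of rail_mouth above 0.12 m and angle between hanger's own z axis and vertical below 0.2 rad and linear speed of hanger below 0.01 m/s); the robot touches nothing.
It fails at once if the tin is pushed more than 20 mm (distance of tip_tin from where it was at the start of the episode above 0.02 m).
It fails at once if the magnet is pushed more than 20 mm (distance of weld_magnet from where it was at the start of the episode above 0.02 m).
It fails at once if the spanner is pushed more than 20 mm (distance of spanner from where it was at the start of the episode above 0.02 m).
It fails at once if the buffer is driven to the end of its travel (over 26 of its 30 mm) (value of joint buffer above 0.026 m).
It also fails if it takes over 45 s, if anything falls off the work surface, if the arm or the gripper's body presses on something with over 40 N, if the wrist force passes 120 N, or if a joint passes its speed limit or range.

## Working session

There is one attempt and no reset: what is moved stays moved. The work goes in short steps, Python scripts to look and compute and a shell command to move; the robot and the scene stay as the last step left them, time stands still between calls to the robot, and variables do not carry over. Pictures are saved under pics/ and viewed, at most 10 in all, crops included, and the job is handed in when it is done.

```bash
ls; mkdir -p pics; python3 - <<'E'
from rig import r, cams, status
import cv2,pickle
print(r.tcp_to_grasp); o=status.observe(); print(o)
for n in ("scene","top","wrist"):
    c=cams.capture(n); pickle.dump(c,open(f"pics/{n}0.pkl","wb")); cv2.imwrite(f"pics/{n}0.png",c["pixels"][:,:,::-1]); print(n,c["fx"],c["cx"],c["cy"],c["R"],c["t"])
E
```

```text
pics
rig.py
steer.py
18.700000000000003
{'time': 0.0, 'joint_pos': array([-8.24884949e-01,  3.59353594e-01,  1.10536563e-02, -3.24064523e-04,
       -1.22411972e+00, -2.88098422e-01]), 'qvel': array([-0.00134878, -0.00084241, -0.00075842,  0.00035169, -0.00034417,
        0.00122692]), 'tau': array([ 5.30506293e-05, -5.83323276e+01,  2.93420953e+01,  6.93663016e+00,
       -6.10136281e-03,  1.49505274e-05]), 'ee_pos': array([ 298.08958944, -605.06763086,  230.38766035]), 'tool_rot': array([ 7.12576170e-01, -3.05915947e+00, -2.45280128e-03]), 'contact_force': array([-0.15143118, -0.22308972, -0.31985299]), 'torque': array([ 0.01662695, -0.02187413,  0.01860925]), 'grip_force': 0.0, 'opening': 0.9971448833741062}
scene 411.0832307142771 280.38855495645396 206.55853724360063 [[ 0.80615437  0.59150992 -0.01520353]
 [ 0.46259471 -0.64606401 -0.60713049]
 [-0.36894616  0.48240782 -0.79445669]] [-431.55774958 -262.72704878 1384.01998385]
top 525.1131221773271 280.9605072947449 212.83009326002778 [[-0.02693342 -0.99930647  0.02571319]
 [-0.99560944  0.02450926 -0.09033902]
 [ 0.08964616 -0.02803344 -0.99557907]] [ -90.20434008  572.78493977 1236.83334989]
wrist 309.7994215298194 274.6726444027831 207.08414331165775 [[-0.44186469  0.89708089  0.00121581]
 [ 0.85607813  0.4212626   0.29944625]
 [ 0.26811534  0.13335555 -0.9541124 ]] [675.06524583 -39.48474817 379.71676477]
```

View pics/scene0.png

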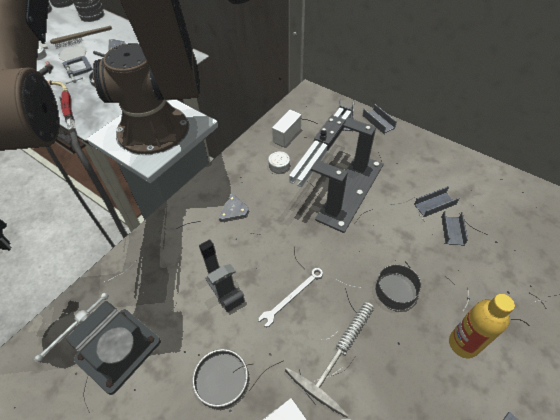

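View pics/top0.png

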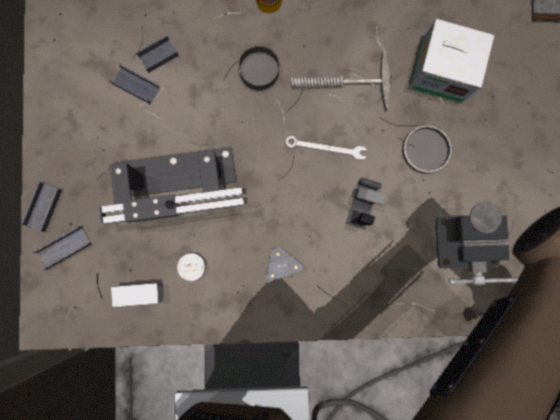

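The scene view shows the hanger at (222,275), the rail from (293,178) to (350,108) and the spanner at (290,297). The top view shows the rail as a white strip from (102,212) to (245,200) with its mouth on the right, and the hanger at (366,203). The tin is at (190,267), the magnet at (283,265) and the spanner at (326,148).

```bash
python3 - <<'E'
import cv2,numpy as np
t=cv2.imread("pics/top0.png");s=cv2.imread("pics/scene0.png")
def c(i,x,y,w,h,f): return cv2.resize(i[y:y+h,x:x+w],(int(w*f),int(h*f)),interpolation=cv2.INTER_NEAREST)
I=np.zeros((600,800,3),np.uint8)
I[:210,:480]=c(t,95,165,160,70,3)
I[:300,480:800]=c(t,340,170,64,60,5)
I[220:590,:400]=c(s,285,98,100,92,4)[:370][:370] if 0 else cv2.copyMakeBorder(c(s,285,98,100,92,4),0,2,0,0,0)
I[300:600,420:720]=c(s,195,235,60,80,3.75)[:300,:] if 0 else cv2.copyMakeBorder(c(s,195,238,60,75,4),0,0,0,60,0)
cv2.imwrite("pics/crop1.png",I)
E
```

```text
(no output)
```

View pics/crop1.png

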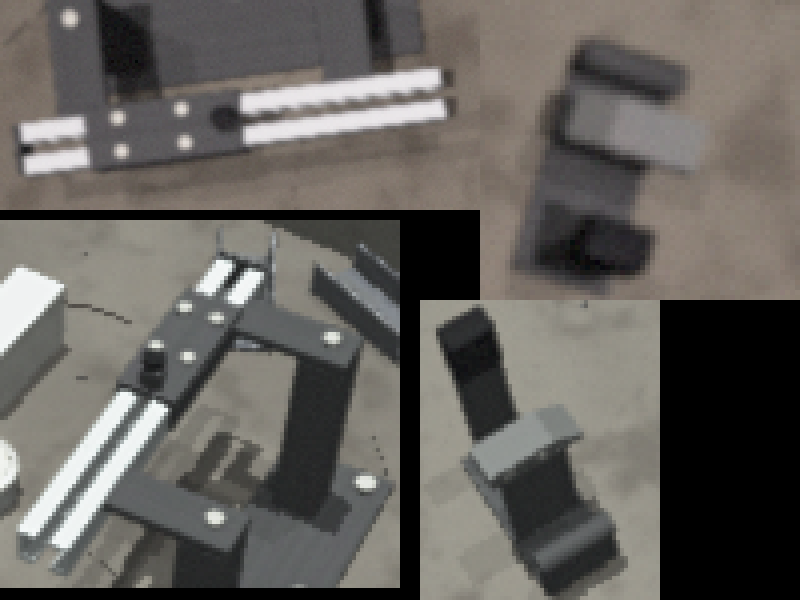

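Crop shows the hanger with its nose (darker shade, at its left, world +y), lip up (+x) and grip block at top px (367,219). The rail mouth is at about top px (245,197), with the catch knob at (170,204).

```bash
cat > h.py <<'E'
import cv2,numpy as np,pickle
from scipy.spatial.transform import Rotation as Ro
def load(n): return pickle.load(open(f"pics/{n}.pkl","rb"))
def ray(c,u,v):
    d=c["R"].T@np.array([(u-c["cx"])/c["fx"],(v-c["cy"])/c["fy"],1]); return -c["R"].T@c["t"],d/np.linalg.norm(d)
def plane(c,u,v,z):
    o,d=ray(c,u,v); return o+d*(z-o[2])/d[2]
def tri(*obs):
    A=np.zeros((3,3));b=np.zeros(3);L=[ray(*o) for o in obs]
    for o,d in L: P=np.eye(3)-np.outer(d,d);A+=P;b+=P@o
    x=np.linalg.solve(A,b); return x,[np.linalg.norm(np.cross(x-o,d)) for o,d in L]
def proj(c,X): p=c["R"]@np.array(X)+c["t"]; return p[:2]/p[2]*c["fx"]+[c["cx"],c["cy"]]
def snap(n,tag):
    from rig import r, cams, status
    o=status.observe(); c=cams.capture(n); c["obs"]=o; pickle.dump(c,open(f"pics/{tag}.pkl","wb")); cv2.imwrite(f"pics/{tag}.png",c["pixels"][:,:,::-1]); return c
def tool(dw,obs):  # world shift -> tool axes
    return Ro.from_rotvec(obs["tool_rot"]).inv().apply(dw)
E
python3 - <<'E'
from h import *
np.set_printoptions(precision=3,suppress=True)
T,S,W=load("top0"),load("scene0"),load("wrist0")
print("grip",plane(T,367,219,150),tri((T,367,219),(S,195+45/4,238+25/4)))
print("carr",plane(T,372,196,109))
print("lip",plane(T,370,184,48))
print("knob",tri((T,170,204),(S,285+152/4,98+130/4)))
# rail white mask in top
for c,n,roi in ((T,"top",(95,180,160,60)),):
    p=c["pixels"];m=(p.min(2)>170).astype(np.uint8);x,y,w,h=roi;mm=np.zeros_like(m);mm[y:y+h,x:x+w]=m[y:y+h,x:x+w]
    k,_=cv2.findContours(mm,0,2)
    for q in k:
        if cv2.contourArea(q)>40:
            b=cv2.boxPoints(cv2.minAreaRect(q)); print(np.array([plane(c,*e,163) for e in b])[:,:2].tolist())
print("tin",plane(T,190,267,31),"mag",plane(T,283,265,16))
o=np.array([298.1,-605.07,230.4]);Rt=Ro.from_rotvec([ 7.12576170e-01, -3.05915947e+00, -2.45280128e-03])
cw=-W["R"].T@W["t"];print("cam in tool",Rt.inv().apply(cw-o));print((W["R"]@Rt.as_matrix()))
print(Rt.as_matrix())
E
```

```text
grip [ 541.094 -288.58   150.   ] (array([ 541.671, -288.756,  146.979]), [np.float64(0.5359575874065655), np.float64(0.5359575874066698)])
carr [ 596.11  -310.061  109.   ]
lip [ 632.292 -318.966   48.   ]
knob (array([580.029, 130.253, 197.915]), [np.float64(1.4388502148350135), np.float64(1.4388502148348596)])
[[559.2057638142184, 278.9425805559321], [564.5207695937936, 234.61957454818395], [551.9102922519376, 232.84602760184072], [546.6197764762576, 277.12903086375206]]
[[582.1578427762552, 281.15815069712085], [586.5889896121448, 237.96433833801035], [572.8240693882054, 236.26906925415824], [568.4173425506287, 279.4196403711091]]
[[576.6012950317432, 124.20543883172276], [592.8323381719299, -17.888904537860107], [580.1930671679694, -19.348863245382795], [564.0385294357388, 122.61562154656626]]
[[600.0219992201193, 126.06781615307592], [616.0294929656858, -15.72721748807389], [601.5407258450612, -17.37004027558664], [585.6201721648043, 124.27643341362743]]
tin [446.531 113.925  31.   ] mag [ 445.119 -106.764   16.   ]
cam in tool [  76.117   -0.766 -142.884]
[[-0.     1.     0.   ]
 [-0.954  0.    -0.3  ]
 [-0.3   -0.     0.954]]
[[-0.897 -0.442 -0.001]
 [-0.442  0.897  0.001]
 [ 0.     0.002 -1.   ]]
```

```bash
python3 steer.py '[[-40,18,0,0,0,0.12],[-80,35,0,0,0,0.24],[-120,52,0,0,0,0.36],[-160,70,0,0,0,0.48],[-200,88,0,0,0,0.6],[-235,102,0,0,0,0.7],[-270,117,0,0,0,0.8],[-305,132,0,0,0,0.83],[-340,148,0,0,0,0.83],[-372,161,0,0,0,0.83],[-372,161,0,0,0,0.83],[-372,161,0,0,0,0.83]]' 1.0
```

```text
refused: ROWS must be rows with the three-number parts in brackets of their own. Nothing was moved.
```

The error is about the shape of the input: rows with the three-number parts in brackets of their own. Fixing that and sending the same move.

```bash
python3 steer.py '[[[-40,18,0],[0,0,0.12]],[[-80,35,0],[0,0,0.24]],[[-120,52,0],[0,0,0.36]],[[-160,70,0],[0,0,0.48]],[[-200,88,0],[0,0,0.6]],[[-235,102,0],[0,0,0.7]],[[-270,117,0],[0,0,0.8]],[[-305,132,0],[0,0,0.83]],[[-340,148,0],[0,0,0.83]],[[-372,161,0],[0,0,0.83]],[[-372,161,0],[0,0,0.83]],[[-372,161,0],[0,0,0.83]]]' 1.0
python3 -c "
from h import *
snap('wrist','w1')"
```

```text
time: 1.15
ee_pos: [562.0, -294.7, 230.7]
tool_rot: [-0.576, -3.087, -0.0]
contact_force: [-1.1, 0.3, 1.0]
opening: 0.996
grip_force: 0.0
```

View pics/w1.png

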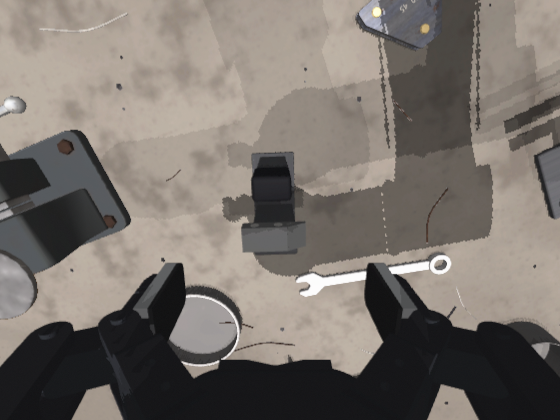

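The wrist view shows the hanger upright in the image: grip block at about (272,175), carriage at (273,236). The spanner is at (375,275) and the magnet at (400,20). I'll enlarge the hanger.

```bash
python3 -c "
from h import *
c=load('w1');p=c['pixels'][140:260,225:325,::-1]
cv2.imwrite('pics/w1c.png',cv2.resize(p,None,fx=5,fy=5,interpolation=0))"
```

```text
(no output)
```

View pics/w1c.png

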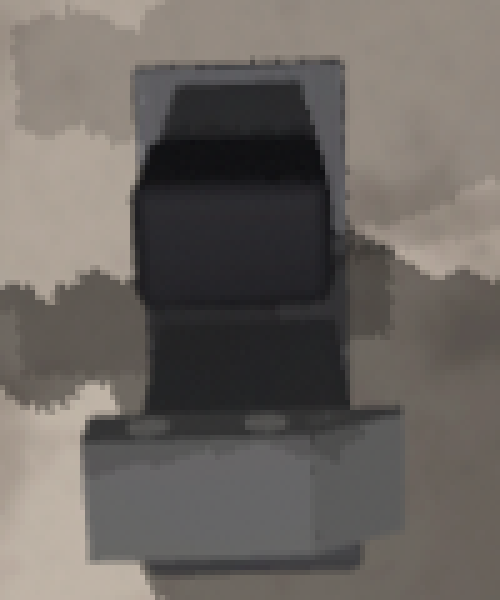

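```bash
python3 - <<'E'
from h import *
np.set_printoptions(precision=2,suppress=True)
c=load("w1");T=load("top0");S=load("scene0");P=lambda x,y,z:plane(c,225+x/5,140+y/5,z)
g=[P(137,184,150),P(329,184,150),P(331,302,150),P(139,303,150)]
k=[P(85,437,109),P(313,437,109),P(310,557,109),P(90,562,109)];n=[P(402,410,99),P(404,530,99)]
for L in (g,k,n): print(np.array(L)[:,:2].tolist(), np.mean(L,0))
ang=lambda a,b:np.arctan2(*(b-a)[[0,1]])*-1
print("yaws",ang(g[0],g[1]),ang(g[3],g[2]),ang(k[0],k[1]),ang(k[3],k[2]))
print([np.linalg.norm(a-b) for a,b in ((g[0],g[1]),(g[1],g[2]),(k[0],k[1]),(k[1],k[2]),(n[0],n[1]))])
print("grip tri",tri((c,225+234/5,140+243/5),(T,367,219),(S,195+45/4,238+22/4)))
o=c["obs"];print(o["ee_pos"],Ro.from_rotvec(o["tool_rot"]).as_matrix())
E
```

```text
[[529.1133457322386, -299.7160086873253], [539.2719034818242, -273.43277655145823], [556.2942270805842, -279.38961372000966], [546.0398837052054, -306.3552010417748]] [ 542.68 -289.72  150.  ]
[[576.082111748464, -332.3593874311865], [591.1023507951938, -293.49537131546816], [613.4467232129426, -302.4131620189946], [599.5341751024154, -341.2663958823399]] [ 595.04 -317.38  109.  ]
[[595.8146111176044, -276.9169264918927], [619.2439587141358, -284.77395749001784]] [ 607.53 -280.85   99.  ]
yaws -0.3688174794068062 -0.3633874394643485 -0.36879880696497386 -0.343854417124127
[np.float64(28.178087001419062), np.float64(18.03450608565524), np.float64(41.66556527474127), np.float64(24.058220419951176), np.float64(24.711682761491435)]
grip tri (array([ 542.02, -288.76,  150.35]), [np.float64(0.9630593887184993), np.float64(0.9741580293767421), np.float64(0.8220843110407979)])
[ 562.01 -294.68  230.68] [[-0.93  0.36 -0.  ]
 [ 0.36  0.93  0.  ]
 [ 0.    0.   -1.  ]]
```

```bash
python3 steer.py '[[[20,-1.6,30],[0,0,0]],[[20,-1.6,65],[0,0,0]],[[20,-1.6,100],[0,0,0]],[[20,-1.6,122.5],[0,0,0]],[[20,-1.6,122.5],[0,0,0]],[[20,-1.6,122.5],[0,0,0]]]' && python3 -c "
from h import *
snap('wrist','w2')"
```

```text
time: 1.7
ee_pos: [540.4, -291.9, 108.3]
tool_rot: [-0.583, -3.084, 0.001]
contact_force: [0.9, -0.1, 0.9]
opening: 0.996
grip_force: 0.0
```

View pics/w2.png

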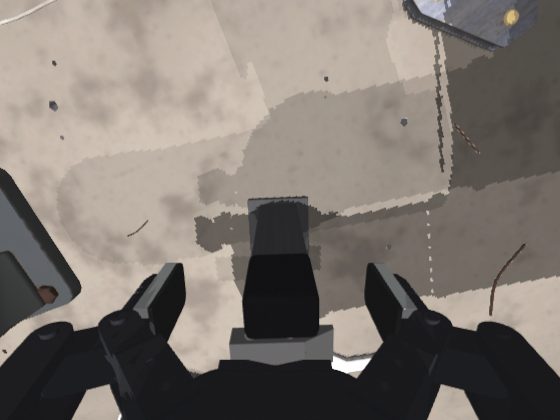

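The block sits centred at column 282 between pads centred at 274, so I'll shift 3.5 mm in +y and close.

```bash
python3 steer.py '[[[-1,3.5,0],[0,0,0]],[[-1,3.5,0],[0,0,0]]]' && python3 steer.py '[[[0,0,0],[0,0,0]],[[0,0,0],[0,0,0]],[[0,0,0],[0,0,0]],[[0,0,0],[0,0,0]],[[0,0,0],[0,0,0]],[[0,0,0],[0,0,0]],[[0,0,0],[0,0,0]],[[0,0,0],[0,0,0]]]' 0.0
```

```text
time: 1.92
ee_pos: [545.2, -288.3, 111.0]
tool_rot: [0.581, 3.084, -0.0]
contact_force: [-0.0, -0.2, 0.4]
opening: 0.997
grip_force: 0.0
time: 2.58
ee_pos: [543.9, -288.0, 109.1]
tool_rot: [0.581, 3.087, -0.0]
contact_force: [-1.2, 0.7, 3.7]
opening: 0.344
grip_force: 58.6
```

```bash
python3 steer.py '[[[0,0,-25],[0,0,0]],[[0,0,-48],[0,0,0]],[[0,0,-48],[0,0,0]]]' && python3 steer.py '[[[10,30,0],[0,0,-0.08]],[[20,60,0],[0,0,-0.16]],[[32,90,0],[0,0,-0.24]],[[42,120,0],[0,0,-0.32]],[[53,150,0],[0,0,-0.4]],[[64,178,0],[0,0,-0.48]],[[64,178,0],[0,0,-0.48]],[[64,178,0],[0,0,-0.48]],[[64,178,0],[0,0,-0.48]]]' && python3 - <<'E'
from h import *
for n in ("top","scene","wrist"): snap(n,n[0]+"3")
a=cv2.imread("pics/t3.png")[165:240,200:330];b=cv2.imread("pics/s3.png")[130:230,200:330];w=cv2.imread("pics/w3.png")
I=np.zeros((600,800,3),np.uint8);r=lambda i,f:cv2.resize(i,None,fx=f,fy=f,interpolation=0)
A=r(a,3);B=r(b,3);I[:225,:390]=A;I[225:525,:390]=B;w=cv2.resize(w,(400,300));I[:300,400:]=w
cv2.imwrite("pics/c3.png",I)
E
```

```text
time: 2.83
ee_pos: [545.8, -288.8, 160.8]
tool_rot: [0.579, 3.082, -0.002]
contact_force: [1.5, -1.3, -1.8]
opening: 0.342
grip_force: 59.5
time: 3.58
ee_pos: [548.6, -98.7, 156.3]
tool_rot: [0.169, -3.136, -0.0]
contact_force: [0.4, -0.4, -2.0]
opening: 0.346
grip_force: 60.6
```

View pics/c3.png

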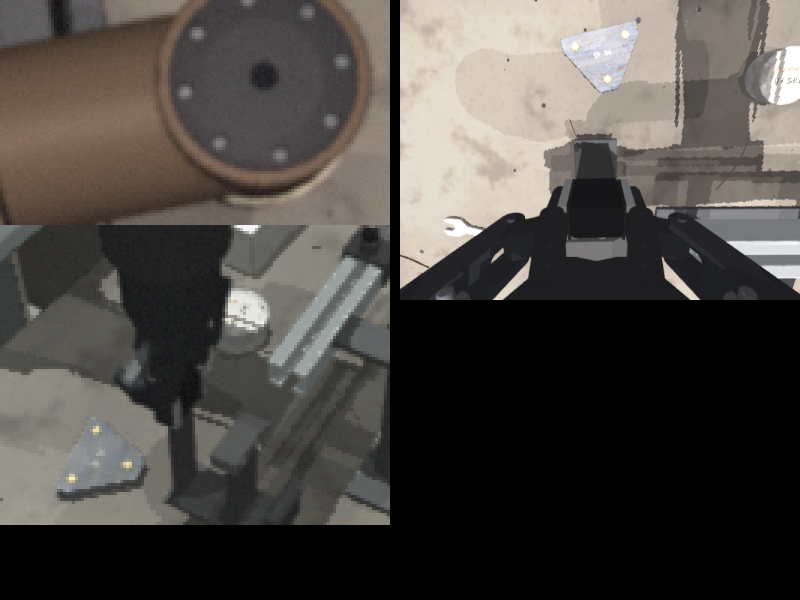

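The wrist panel shows the carriage under the gripper, level with the rail's mouth at about (655,215). The scene panel shows the hanger hanging clear, carriage at scene px (278,202) and rail mouth at (294,178). I'll check alignment with an enlarged overlay.

```bash
python3 - <<'E'
from h import *
np.set_printoptions(precision=2,suppress=True)
S,W=load("s3"),load("w3")
for k in("t3","s3","w3"):
    o=load(k)["obs"];v=o["tool_rot"];print(o["ee_pos"],2*np.arctan2(-v[0],-v[1]) if v[1]<0 else 0,v)
from rig import r, cams, status
yaw=.11;tcp=np.mean([load(k)["obs"]["ee_pos"] for k in("t3","s3","w3")],0)
M=Ro.from_euler("z",yaw).as_matrix();C=np.array([tcp[0],tcp[1],0])+M@[58,0,0];C[2]=95+47.3
hc=[C+M@np.array(p,float) for p in ((-12,-30,14),(12,-30,14),(12,12,14),(-12,12,14),(12,30,4),(-12,30,4),(12,-30,0))]
Mr=Ro.from_euler("z",.113).as_matrix();m=np.array([598.1,-17.5,0])
rc=[m+Mr@np.array(p,float) for p in ((-18,0,163),(18,0,163),(-18,0,135),(18,0,135),(-14,0,140),(14,0,140),(-18,150,163))]
print("C",C)
def crop(c,x,y,w,h,f):
    I=cv2.resize(c["pixels"][y:y+h,x:x+w,::-1],None,fx=f,fy=f,interpolation=0);I=cv2.convertScaleAbs(I,alpha=1.6,beta=10)
    for L,col in((hc,(0,0,255)),(rc,(0,255,0))):
        for X in L:
            q=((proj(c,X)-[x,y]+.5)*f).astype(int);cv2.circle(I,tuple(map(int,q)),2,col,-1)
    return I
I=np.zeros((600,800,3),np.uint8)
I[:,:390]=crop(S,258,150,65,100,6);B=crop(W,360,270,100,120,4);I[:480,400:]=B[:480,:400]
cv2.imwrite("pics/c4.png",I)
E
```

```text
[548.58 -98.74 156.28] -0.10771619810301988 [ 0.17 -3.14 -0.  ]
[548.61 -99.25 156.29] -0.10678085367577078 [ 0.17 -3.14 -0.  ]
[548.65 -99.61 156.36] -0.10627899920210539 [ 0.17 -3.14  0.  ]
C [606.26 -92.83 142.3 ]
```

View pics/c4.png

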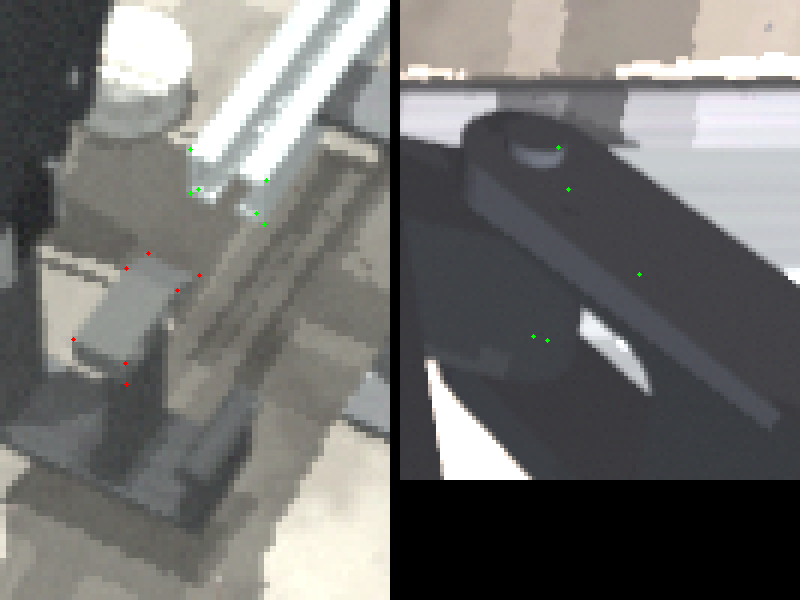

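Scene overlay: the predicted corners (red carriage, green rail) agree with the image to about 1 px, both displaced alike. I'll fit the rail edges in the sharper wrist picture numerically.

```bash
python3 - <<'E'
from h import *
np.set_printoptions(precision=2,suppress=True,linewidth=200)
W=load("w3");g=cv2.cvtColor(W["pixels"],cv2.COLOR_RGB2GRAY)
for u in (520,535,550): print(u,list(zip(range(280,400,1),g[280:400,u].tolist())))
E
```

```text
520 [(280, 167), (281, 210), (282, 211), (283, 212), (284, 211), (285, 210), (286, 208), (287, 199), (288, 152), (289, 60), (290, 55), (291, 70), (292, 103), (293, 131), (294, 140), (295, 139), (296, 139), (297, 140), (298, 140), (299, 141), (300, 141), (301, 139), (302, 137), (303, 141), (304, 142), (305, 137), (306, 130), (307, 121), (308, 119), (309, 119), (310, 121), (311, 123), (312, 122), (313, 122), (314, 121), (315, 120), (316, 119), (317, 119), (318, 121), (319, 121), (320, 120), (321, 119), (322, 119), (323, 122), (324, 123), (325, 122), (326, 121), (327, 119), (328, 118), (329, 120), (330, 121), (331, 119), (332, 117), (333, 119), (334, 120), (335, 121), (336, 129), (337, 179), (338, 230), (339, 240), (340, 236), (341, 238), (342, 241), (343, 226), (344, 226), (345, 226), (346, 226), (347, 225), (348, 224), (349, 224), (350, 226), (351, 226), (352, 225), (353, 227), (354, 228), (355, 229), (356, 201), (357, 129), (358, 121), (359, 121), (360, 119), (361, 118), (362, 120), (363, 121), (364, 120), (365, 118), (366, 116), (367, 118), (368, 120), (369, 123), (370, 131), (371, 
[... 2486 characters left out ...]
), (341, 248), (342, 241), (343, 224), (344, 224), (345, 225), (346, 224), (347, 224), (348, 223), (349, 224), (350, 225), (351, 225), (352, 225), (353, 226), (354, 228), (355, 227), (356, 194), (357, 120), (358, 120), (359, 120), (360, 118), (361, 118), (362, 120), (363, 121), (364, 120), (365, 118), (366, 117), (367, 119), (368, 121), (369, 124), (370, 134), (371, 169), (372, 206), (373, 222), (374, 227), (375, 227), (376, 225), (377, 223), (378, 224), (379, 225), (380, 224), (381, 223), (382, 223), (383, 224), (384, 224), (385, 224), (386, 223), (387, 234), (388, 240), (389, 189), (390, 80), (391, 80), (392, 80), (393, 80), (394, 81), (395, 83), (396, 84), (397, 83), (398, 81), (399, 91)]
```

```bash
python3 - <<'E'
from h import *
np.set_printoptions(precision=2,suppress=True,linewidth=200)
W=load("w3");g=cv2.cvtColor(W["pixels"],cv2.COLOR_RGB2GRAY)
for u in (246,260,274,288,302,310): print(u,g[318:372,u].tolist())
print(g[345,225:335].tolist())
yaw=.107
ax=np.array([np.cos(yaw),np.sin(yaw),0]);ay=np.array([-np.sin(yaw),np.cos(yaw),0])
tcp=np.mean([load(k)["obs"]["ee_pos"] for k in("t3","s3","w3")],0);tcp=load("w3")["obs"]["ee_pos"]
for nm,pts,z in(("-x edge",((520,336.9),(535,336.5),(550,336.4)),163),("slot-",((520,356.4),(535,356.2),(550,356.2)),163),("slot+",((520,371),(535,371.6),(550,371)),163),("+x",((535,389.4),(550,389)),163),("bot",((520,288.4),(535,288.3),(550,287.6)),135)):
    for p in pts:
        X=plane(W,*p,z)-tcp; print(nm,p,X@ax,X@ay,(X+tcp)[:2])
E
```

```text
246 [25, 25, 24, 24, 24, 25, 26, 25, 25, 26, 25, 24, 24, 26, 34, 78, 103, 84, 66, 66, 79, 108, 123, 123, 123, 123, 123, 123, 123, 123, 123, 122, 123, 122, 123, 123, 123, 122, 123, 123, 122, 97, 30, 31, 31, 31, 31, 31, 31, 31, 31, 30, 28, 31]
260 [25, 25, 25, 25, 25, 24, 25, 25, 25, 25, 25, 25, 24, 23, 34, 55, 66, 66, 67, 66, 86, 115, 123, 123, 123, 123, 123, 123, 123, 123, 123, 123, 123, 122, 122, 122, 122, 122, 122, 122, 123, 123, 122, 113, 80, 31, 32, 32, 31, 31, 31, 30, 28, 30]
274 [25, 24, 25, 24, 25, 25, 25, 26, 25, 25, 25, 25, 25, 25, 41, 61, 67, 67, 67, 67, 95, 123, 123, 123, 123, 123, 123, 123, 123, 123, 123, 122, 123, 123, 122, 122, 123, 123, 122, 123, 122, 123, 123, 123, 122, 122, 107, 62, 32, 31, 31, 30, 29, 29]
288 [26, 24, 25, 25, 24, 25, 25, 25, 25, 25, 24, 26, 25, 24, 49, 69, 66, 66, 67, 73, 100, 123, 123, 123, 123, 123, 122, 123, 122, 123, 123, 123, 123, 122, 122, 123, 122, 122, 122, 122, 123, 122, 123, 123, 98, 34, 31, 30, 30, 32, 31, 30, 29, 29]
302 [25, 25, 26, 24, 25, 25, 24, 25, 25, 25, 25, 25, 25, 28, 50, 67, 66, 78, 102, 115, 114, 114, 115, 114, 115, 115, 114, 
[... 1191 characters left out ...]
lot- (535, 356.2) 51.77667715890964 140.6472373359375 [585.11  45.76]
slot- (550, 356.2) 51.781257807430556 148.78364278073772 [584.25  53.85]
slot+ (520, 371) 61.859062826632574 134.88966756000596 [595.75  41.12]
slot+ (535, 371.6) 62.2801687491215 143.27639837242725 [595.28  49.5 ]
slot+ (550, 371) 61.86814570435155 151.45438680107165 [593.99  57.59]
+x (535, 389.4) 74.92000761725336 146.44031501616217 [607.51  54.  ]
+x (550, 389) 74.63433078268562 154.8345386188434 [606.33  62.31]
bot (520, 288.4) 27.34471335790663 147.89642202903786 [560.05  50.36]
bot (535, 288.3) 27.281273957684007 156.9556190165617 [559.02  59.36]
bot (550, 287.6) 26.803641947211307 165.90295150031037 [557.59  68.21]
```

```bash
python3 - <<'E'
from h import *
np.set_printoptions(precision=2,suppress=True,linewidth=200)
W=load("w3");g=cv2.cvtColor(W["pixels"],cv2.COLOR_RGB2GRAY).astype(float)
yaw=.107
ax=np.array([np.cos(yaw),np.sin(yaw),0]);ay=np.array([-np.sin(yaw),np.cos(yaw),0]);tcp=load("w3")["obs"]["ee_pos"]
def fit(us,r0,r1,th,z,nm):
    P=[]
    for u in us:
        s=g[r0:r1,u];i=np.argmax((s[:-1]-th)*(s[1:]-th)<=0);v=r0+i+(th-s[i])/(s[i+1]-s[i]+1e-9);X=plane(W,u,v,z)-tcp;P.append((X@ay,X@ax))
    P=np.array(P);k=np.polyfit(P[:,0],P[:,1],1);res=P[:,1]-np.polyval(k,P[:,0]);P=P[abs(res)<.5];k=np.polyfit(P[:,0],P[:,1],1)
    print(nm,"slope(dx/dy)",k[0],"x at mean y",P[:,1].mean(),P[:,0].mean(),len(P),res.std())
for z in (154.3,156.3,158.3): fit(range(240,292),336,344,95,z,"carr z%g"%z)
fit(range(500,558),331,340,170,163,"rail-x"); fit(range(500,558),352,360,170,163,"slot-"); fit(range(500,558),366,376,170,163,"slot+")
for u,v in ((232,345),(317.5,345)): print((plane(W,u,v,156.3 if u<300 else 146.3)-tcp)@ay)
for z in (135,163): print(proj(W,tcp*[1,1,0]+39*ax+150*ay+[0,0,z]))
E
```

```text
carr z154.3 slope(dx/dy) -0.019741288792365953 x at mean y 47.23964959666153 -5.777019034624586 52 0.04946419972624426
carr z156.3 slope(dx/dy) -0.019741288792366574 x at mean y 45.54235533192002 -5.703786898319569 52 0.04878167965746489
carr z158.3 slope(dx/dy) -0.019741288792367716 x at mean y 43.84506106717853 -5.63055476201455 52 0.04809915958869194
rail-x slope(dx/dy) -0.0019847129666458276 x at mean y 38.98778124742991 134.00031251160647 58 0.11963222278118409
slot- slope(dx/dy) -0.0036166007032945114 x at mean y 51.89507781816919 137.15004957212153 58 0.00983437581841931
slot+ slope(dx/dy) 0.0007369403541958168 x at mean y 61.88578993627799 149.25072262698956 5 8.838301516205394
-24.568670387442978
25.144277425628783
[518.95 304.96]
[558.68 336.66]
```

The carriage edge and the rail edges in the wrist view agree: lateral centres at 57.4 and 57.4 mm, with the yaw off by 0.016 rad. I'll correct that, rise 1 mm to be safe, and enter.

```bash
python3 steer.py '[[[0,10,-1],[0,0,0.016]],[[0,20,-1],[0,0,0.016]],[[0,30,-1],[0,0,0.016]],[[0,38,-1],[0,0,0.016]],[[0,38,-1],[0,0,0.016]],[[0,38,-1],[0,0,0.016]]]' && python3 - <<'E'
from h import *
c=snap("scene","s5");w=snap("wrist","w5");print(c["obs"]["ee_pos"],w["obs"]["ee_pos"])
I=np.zeros((600,800,3),np.uint8)
I[:,:400]=cv2.convertScaleAbs(cv2.resize(c["pixels"][140:215,265:315,::-1],None,fx=8,fy=8,interpolation=0),alpha=1.5,beta=10)
I[:300,400:]=cv2.resize(w["pixels"][:,:,::-1],(400,300))
cv2.imwrite("pics/c5.png",I)
E
```

```text
time: 4.23
ee_pos: [544.8, -60.5, 157.9]
tool_rot: [-0.146, 3.138, -0.0]
contact_force: [0.2, -0.7, -2.3]
opening: 0.343
grip_force: 60.6
[544.83494034 -60.5462067  157.87740245] [544.84633779 -60.83998873 157.8381865 ]
```

View pics/c5.png

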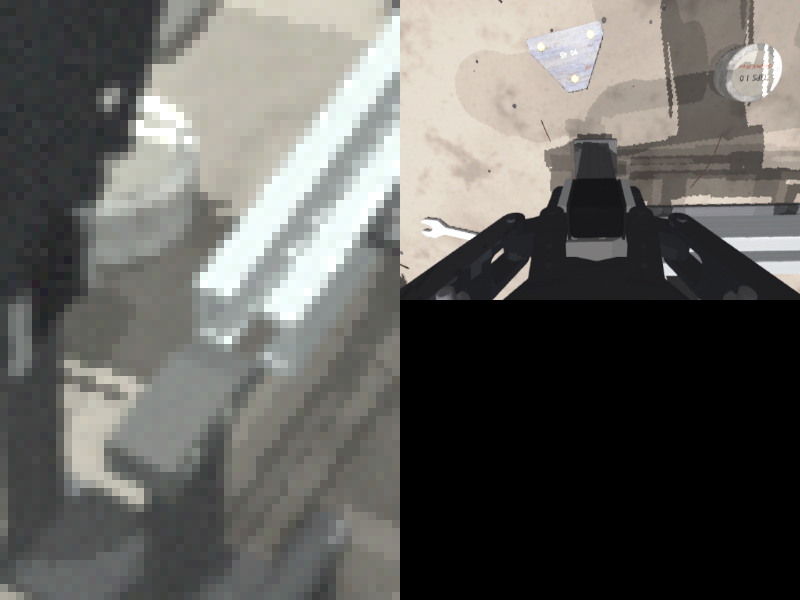

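The carriage nose is right at the mouth and in line with the channel (scene px about (293,181)). Entering gently.

```bash
python3 steer.py '[[[0.1,5,0],[0,0,0]],[[0.2,10,0],[0,0,0]],[[0.2,14,0],[0,0,0]],[[0.3,18,0],[0,0,0]],[[0.3,18,0],[0,0,0]]]' && python3 steer.py '[[[0.1,5,0],[0,0,0]],[[0.2,10,0],[0,0,0]],[[0.2,15,0],[0,0,0]],[[0.3,20,0],[0,0,0]],[[0.3,20,0],[0,0,0]]]'
```

```text
time: 4.75
ee_pos: [542.9, -42.5, 157.8]
tool_rot: [-0.145, 3.138, 0.0]
contact_force: [0.3, -0.0, -1.2]
opening: 0.343
grip_force: 60.6
time: 5.17
ee_pos: [540.8, -22.4, 157.8]
tool_rot: [-0.145, 3.138, 0.0]
contact_force: [0.1, -0.1, -2.5]
opening: 0.346
grip_force: 60.6
```

```bash
python3 steer.py '[[[0.2,10,0],[0,0,0]],[[0.3,20,0],[0,0,0]],[[0.5,30,0],[0,0,0]],[[0.7,40,0],[0,0,0]],[[0.8,50,0],[0,0,0]],[[1,60,0],[0,0,0]],[[1.2,70,0],[0,0,0]],[[1.4,80,0],[0,0,0]],[[1.5,90,0],[0,0,0]],[[1.7,100,0],[0,0,0]],[[1.7,100,0],[0,0,0]]]' && python3 steer.py '[[[0.1,5,0],[0,0,0]],[[0.2,10,0],[0,0,0]],[[0.2,10,0],[0,0,0]],[[0.2,10,0],[0,0,0]]]'
```

```text
time: 6.08
ee_pos: [529.9, 77.9, 157.8]
tool_rot: [-0.146, 3.138, 0.0]
contact_force: [0.4, -0.5, -2.4]
opening: 0.346
grip_force: 60.6
time: 6.42
ee_pos: [528.8, 86.1, 157.8]
tool_rot: [-0.144, 3.138, -0.0]
contact_force: [-0.4, -0.2, -2.7]
opening: 0.342
grip_force: 60.6
```

```bash
python3 steer.py '[[[0.1,5,0],[0,0,0]],[[0.2,10,0],[0,0,0]],[[0.2,15,0],[0,0,0]],[[0.3,20,0],[0,0,0]]]';python3 steer.py '[[[0.1,5,0],[0,0,0]],[[0.2,10,0],[0,0,0]],[[0.2,15,0],[0,0,0]],[[0.3,20,0],[0,0,0]],[[0.3,20,0],[0,0,0]]]';python3 steer.py '[[[0.1,5,0],[0,0,0]],[[0.2,10,0],[0,0,0]],[[0.2,10,0],[0,0,0]]]'
```

```text
time: 6.75
ee_pos: [525.9, 105.6, 157.3]
tool_rot: [0.143, -3.137, 0.002]
contact_force: [0.5, -5.4, -5.7]
opening: 0.344
grip_force: 60.3
time: 7.17
ee_pos: [524.5, 127.3, 157.7]
tool_rot: [-0.146, 3.138, 0.001]
contact_force: [0.4, 0.9, -5.8]
opening: 0.347
grip_force: 60.6
time: 7.42
ee_pos: [523.5, 136.8, 157.8]
tool_rot: [-0.145, 3.138, 0.001]
contact_force: [-0.3, 1.2, -5.9]
opening: 0.347
grip_force: 60.6
```

```bash
for i in 1 2 3; do python3 steer.py '[[[0,2.5,0],[0,0,0]],[[0.1,5,0],[0,0,0]],[[0.1,5,0],[0,0,0]],[[0.1,5,0],[0,0,0]]]' | egrep 'ee_pos|contact'; done
```

```text
ee_pos: [522.9, 141.1, 157.8]
contact_force: [-0.9, 0.8, -5.8]
ee_pos: [522.3, 146.0, 157.8]
contact_force: [-0.3, 0.8, -6.0]
ee_pos: [521.7, 151.0, 157.8]
contact_force: [-0.7, 0.4, -6.9]
```

```bash
for i in 1 2 3; do python3 steer.py '[[[0,1.5,0],[0,0,0]],[[0,3,0],[0,0,0]],[[0,3,0],[0,0,0]],[[0,3,0],[0,0,0]]]' | egrep 'ee_pos|contact'; done
```

```text
ee_pos: [521.5, 153.9, 157.8]
contact_force: [-0.3, 0.8, -5.9]
ee_pos: [521.1, 156.6, 157.8]
contact_force: [-0.4, -1.3, -5.3]
ee_pos: [520.8, 159.9, 157.8]
contact_force: [-0.8, 0.1, -6.5]
```

```bash
for i in 1 2 3; do python3 steer.py '[[[0,1,0],[0,0,0]],[[0,2,0],[0,0,0]],[[0,2,0],[0,0,0]],[[0,2,0],[0,0,0]],[[0,2,0],[0,0,0]]]' | egrep 'ee_pos|contact'; done
```

```text
ee_pos: [520.8, 161.5, 157.9]
contact_force: [0.8, -3.3, -4.3]
ee_pos: [520.6, 163.3, 157.9]
contact_force: [0.1, -5.5, -3.8]
ee_pos: [520.3, 165.2, 157.9]
contact_force: [-0.5, -6.0, -4.2]
```

```bash
python3 steer.py '[[[0,1,0],[0,0,0]],[[0,2,0],[0,0,0]],[[0,3,0],[0,0,0]],[[0,3,0],[0,0,0]],[[0,3,0],[0,0,0]],[[0,3,0],[0,0,0]]]' | egrep 'ee_pos|contact'; python3 - <<'E'
from h import *
c=snap("scene","s6");a=load("scene0");b=load("s5");F=[]
from rig import r, cams, status
for i in range(6): F.append(status.observe()["contact_force"]);snap("scene","tmp")
print(np.mean(F,0))
gs=[cv2.resize(x["pixels"][110:160,300:350,::-1],None,fx=8,fy=8,interpolation=0) for x in (a,c)]
cv2.imwrite("pics/c6.png",np.hstack(gs))
E
```

```text
ee_pos: [520.0, 167.9, 157.8]
contact_force: [0.9, -7.2, -4.0]
[ 0.41174531 -6.51007302 -4.06143415]
```

View pics/c6.png

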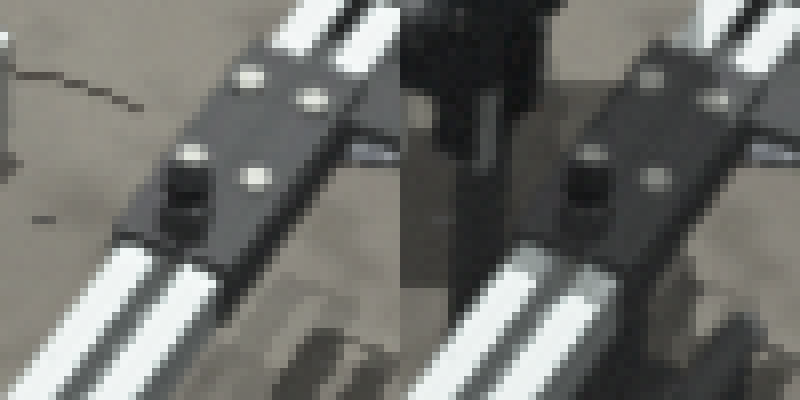

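Both crops show the knob at the same height (about row 185), before and now, so the catch has dropped behind the carriage. I'll ease back onto the catch and down onto the lips.

```bash
for i in 1 2; do python3 steer.py '[[[0,-1.5,0],[0,0,0]],[[0,-3,0],[0,0,0]],[[0,-3,0],[0,0,0]],[[0,-3,0],[0,0,0]],[[0,-3,0],[0,0,0]]]' | egrep 'ee_pos|contact'; done;  python3 steer.py '[[[0,0,0.5],[0,0,0]],[[0,0,1],[0,0,0]],[[0,0,1],[0,0,0]],[[0,0,1],[0,0,0]]]'
```

```text
ee_pos: [520.4, 165.0, 157.9]
contact_force: [0.4, -5.9, -4.8]
ee_pos: [520.7, 162.5, 157.8]
contact_force: [0.1, -5.4, -4.7]
time: 12.68
ee_pos: [521.0, 162.8, 157.1]
tool_rot: [-0.144, 3.137, 0.0]
contact_force: [-0.1, -4.0, -1.4]
opening: 0.343
grip_force: 60.6
```

```bash
for i in 1 2; do python3 steer.py '[[[0,-1,0],[0,0,0]],[[0,-1.5,0],[0,0,0]],[[0,-1.5,0],[0,0,0]],[[0,-1.5,0],[0,0,0]],[[0,-1.5,0],[0,0,0]]]' | egrep 'ee_pos|contact'; done
```

```text
ee_pos: [521.1, 161.4, 157.0]
contact_force: [2.2, -3.1, -0.6]
ee_pos: [521.2, 160.7, 157.0]
contact_force: [-1.2, 6.4, -0.9]
```

F_y flipped to +6.4 N, so the catch is holding the carriage. Release and go up.

```bash
python3 steer.py '[[[0,0.8,0],[0,0,0]],[[0,0.8,0],[0,0,0]],[[0,0.8,0],[0,0,0]]]' | grep cont; python3 steer.py '[[[0,0,0],[0,0,0]],[[0,0,0],[0,0,0]],[[0,0,0],[0,0,0]],[[0,0,0],[0,0,0]],[[0,0,0],[0,0,0]],[[0,0,0],[0,0,0]],[[0,0,0],[0,0,0]],[[0,0,0],[0,0,0]]]' 1.0; python3 steer.py '[[[0,0,-10],[0,0,0]],[[0,0,-30],[0,0,0]],[[0,0,-60],[0,0,0]],[[0,0,-90],[0,0,0]],[[0,0,-110],[0,0,0]],[[0,0,-110],[0,0,0]],[[0,0,-110],[0,0,0]]]'
python3 - <<'E'
from h import *
w=snap("wrist","w7");c=snap("scene","s7");a=load("scene0")
g=lambda x:cv2.cvtColor(x["pixels"],7)
A=g(a)[125:145,315:330].astype(int);B=g(c)[125:145,315:330].astype(int)
print(A[:,7].tolist(),B[:,7].tolist())
E
```

```text
contact_force: [0.9, 4.4, -1.4]
time: 14.43
ee_pos: [520.8, 160.3, 156.8]
tool_rot: [0.144, -3.138, 0.0]
contact_force: [-0.1, 0.4, 0.5]
opening: 1.002
grip_force: 0.0
time: 15.02
ee_pos: [521.4, 160.8, 268.8]
tool_rot: [-0.144, 3.135, 0.003]
contact_force: [0.2, 0.2, 0.4]
opening: 0.998
grip_force: 0.0
[138, 121, 113, 146, 172, 83, 43, 44, 41, 26, 30, 51, 42, 38, 40, 45, 53, 61, 147, 227] [80, 70, 66, 84, 99, 50, 29, 26, 30, 22, 28, 47, 40, 37, 40, 40, 43, 51, 92, 135]
```

```bash
python3 - <<'E'
from h import *
w=load("w7");g=cv2.cvtColor(w["pixels"],7)
u,v=proj(w,[521,161,195]).round().astype(int);print(u,v,g[v,max(0,u-50):u+50:3].tolist())
m=np.where(g[v,u-80:u+80]<60)[0]+u-80;print(m.min(),m.max(),plane(w,m.min(),v,195),plane(w,m.max(),v,195))
from rig import r, cams, status
print(r.job_done())
E
```

```text
276 216 [81, 83, 85, 81, 97, 88, 85, 71, 81, 55, 21, 22, 21, 21, 19, 20, 20, 20, 20, 19, 22, 23, 22, 39, 63, 65, 64, 66, 65, 81, 82, 81, 80, 80]
253 295 [522.17075627 144.33253433 195.        ] [519.33900696 175.2689272  195.        ]
the job is handed in; nothing more can be done
None
```

The hanger is in the rail, let go and held against the sprung buffer with the catch down behind it. The gripper is clear above it, no move was aimed at the tin, magnet or spanner, and the job was handed in at about 15 s; no verdict came back.

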